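Close the microplate reader for a measurement

TASK

Get the plate reader ready to measure: with the fingertips, push the plate carrier fully home into the reader, then push the black sliding cover on its top fully shut. Only push, do not grip or lift anything; do not touch the sample plate riding in the carrier, and leave everything else on the bench where it stands.

Things in the scene. Friction and masses are not known exactly. Their poses are not given: they have to be found in the camera images.
- reader: Microplate reader, a fixed white and blue-grey box 300 mm deep (its x), 400 mm wide (its y), top 125 mm above the bench. Origin: centre of its underside. +x runs from its front (150 mm before the origin, facing the robot) to its rear, +y to its left side seen from the robot. The plate carrier slides in a slot in the front; a black cover slides on the top.
- carrier_face (a point): Centre of the outer face of the carrier's front panel, 80 mm above the bench; axes as the reader's. Panel: grey with a blue stripe, upright, 160 mm wide, 56 high (52 to 108 mm above the bench), 14 thick. Push it along the reader's +x. Home, its back meets the reader's front: this point is then at reader x = -164, y = -60 mm. Behind it is a black tray holding the plate.
- carrier (a joint): How far the carrier stands out of the reader, in m: 0 fully home (hard stop), up to 0.105 out. It slides with about 3 N of friction and stays where it is left. It begins 0.06 to 0.10 out.
- cover_edge (a point): Centre of the cover's left (reader +y) edge face, 136 mm above the bench; axes as the reader's. The edge face is 120 mm long (reader x), 22 high, with an orange stripe above it; push it along the reader's -y. Shut, this point is at reader x = -45, y = -5 mm. The reader's top beside this edge is free for 90 mm or more, save two 5 mm high rails 63 mm to either side of it.
- cover (a joint): How far the black cover stands open, in m: 0 shut (hard stop), up to 0.105 open towards the reader's +y; starts 0.06 to 0.10 open. About 2.5 N of friction; it stays where it is left. The cover is a solid slab 120 (reader x) by 110 (reader y) by 22 mm high on the reader's top, running along y between the two rails.
- plate: 96-well sample plate with yellow wells, 85.5 (x) by 127.8 (y) by 14.4 mm high, about 70 g, resting in a close-fitting pocket of the carrier's tray, from which it can only rise. Origin: centre of its underside, 64 mm above the bench and about 64 mm behind the panel's outer face; its near side is about 7 mm behind the panel. Not to be touched.
- tip_box: White box of yellow pipette tips, 85 by 125 by 62 mm, loose on the bench to the left. Origin: centre of its underside. Bystander.
- spare_plate: Spare empty 96-well plate, 85.5 by 127.8 by 14.4 mm, loose on the bench to the right. Origin: centre of its underside. Bystander.
- reagent: Amber bottle with blue cap, 60 mm across, 130 mm high, standing loose on the bench to the left. Origin: centre of its underside. Bystander.
- vial: Small amber vial with white cap, 26 mm across, 50 mm high, standing loose on the front right of the reader's top. Origin: centre of its underside. Bystander.
- beaker: Empty glass beaker, 70 mm across, 85 mm high, standing loose on the bench to the left. Origin: centre of its underside. Bystander.
- pipette: Multichannel pipette lying loose on the bench to the right, about 255 mm long, 90 mm wide at its head, 26 mm high. Origin: under its body, 95 mm from the handle end. Bystander.

How it is judged:
By the outcome, as a careful person would: the job done as asked, in the order asked, and still so for the second after the job is handed in, with the robot touching nothing.
It also fails if it takes over 42 s, if anything falls off the work surface, if the arm or the gripper's body presses on something with over 40 N, if the wrist force passes 120 N, or if a joint passes its speed limit or range.

ROBOT

A 6-joint arm with a two-finger parallel gripper is mounted at the origin on the work surface. World frame = base frame: x ahead of the robot, y to its left, z up, the work surface at z = 0. Lengths are in mm, angles in rad, forces in N, time in s.
With the tool pointing down it reaches from about 275 to 750 mm from the base axis. Payload 10.2 kg.
Tool frame: the origin (TCP) lies midway between the tips of the shut fingers; the grasp point (between the pads) lies 19 mm behind it; z points along the fingers, y is the line along which they close (so a half turn about z gives the same grasp; the last joint's range is limited). The gripper opens to 85 mm and grips with 20 to 120 N. Pads are 22 mm wide; open, the fingers measure 114 mm over their backs; the gripper's body (76 mm by 85 mm) begins 54 mm behind the grasp point. The pads swing forward as they close: fully open they stand 13 mm farther back than shut.
Start: joints at [0.979, 0.313, 1.498, -0, 1.331, -0.223], TCP at [189.273, 489.701, 231.294] pointing down, gripper open.
Joint ranges: [-2.94, 2.94], [-0.97, 2.17], [0.19, 2.56], [-1.23, 4.37], [0.02, 3.11], [-2.88, 2.88]. Speed limits (rad/s): [2.39, 2.39, 3.01, 3.14, 3.14, 3.14].

INTERFACE

Orientations are given as a unit quaternion [w, x, y, z].
In Python, from rig import ctrl gives the robot as it stands.
- The arm moves only by the tool send_rows, never from a script. Its argument "targets" is a list of rows, each a list of 7 numbers: the closure, from -1 (fully open) to 1 (shut), so that 0 is half open, then the shift along the tool's x, y, z in m, then the turn, a rotation vector about the tool's x, y, z in rad. In form: [[claw, dx, dy, dz, ax, ay, az], ...]. A call has exactly 10 rows; each row shifts and turns the commanded pose from where the row before left it, along the tool's axes as they then stand; what a row does not reach is not made up. A row lasts 1/8 s, in which the tool goes at most 62.5 mm and 10.7 degrees, less where a joint would pass 70% of its speed; a pose out of reach is approached as far as the arm can. A call with a gripper value outside its range is refused whole. The fingers move at their own pace and stop on an object; "squeeze" is the grip in N (left out, the last holds). Time passes only in rows, so rows that do not move let the fingers close, or fill a call up. It gives the time, the measured TCP pose, the force, the opening and the grip force at its end, in the units of the state.
- ctrl.sense(): the state, without advancing time (a new reading comes with each control period).
- ctrl.capture(name): name is "scene" or "side" or "wrist"; returns a dict with "img" (384x512x3 uint8, red, green, blue), "camera_matrix" (3x3 intrinsics, pixels), "R" (3x3) and "t" (3): a world point X has camera coordinates R X + t. Camera axes: x right, y down, z forward; pixel columns grow to the right and rows downward; lengths in mm; the calibration is good to about 2 mm. A picture is of the moment at which its call begins. There is no depth.
- ctrl.finish_job(): hands the job in; it is judged then, once.
Trained networks look in a picture, given as the dict that the camera call returned (one of the last four; its "shot" number tells which), for a name from the list of things; names that differ only in an ending like _2 or _b are one class to them, and where a whole thing is asked for, a point or a joint stands for the part that bears it (a point fixed in the world has none). Each returns a list of dicts, best first, with "score" (0 to 1); they miss things now and then, are a little off and sometimes report something else, mostly with a low value. They report only what shows in the picture. A call takes as long as a camera call.
- ctrl.boxes_of(query, picture): "extent" ([left, top, width, height] in pixels, round what is visible of it).
- ctrl.landmark_of(query, picture): "point" ([column, row] in pixels: a listed point, or the origin of a listed thing).
The state is a dict: "time_s": time; "joints": joint angles; "dq": joint speeds; "tau": joint torques, N m; "eef_pos": TCP position; "ee_rot": TCP orientation; "force": force on the tool from outside, world axes, zero at the start; "wrist_torque": the same for the moment, N m; "grip_width": opening from 0.0 (shut) to 1.0 (fully open); "grip_force": force on a finger pad.
Only numpy, scipy, OpenCV 4.12 (cv2) and the standard library are available. Lean on these libraries where they do the work, as an engineer would, in place of code of your own. Each camera call takes 0.05 s, during which the arm holds its last target. There are 200 camera calls.

## Working session

There is one attempt and no reset: what is moved stays moved. The work goes in short steps, Python scripts to look and compute and a tool call to move; the robot and the scene stay as the last step left them, time stands still between calls to the robot, and variables do not carry over. Pictures are saved under pics/ and viewed, at most 10 in all, crops included, and the job is handed in when it is done.

Besides the shell and the picture viewer there is one more tool, called after "Emit:" in YAML: its name, and indented under it one key for each argument. send_rows: Moves the arm, as the interface text tells. Its arguments: {"type":"object","properties":{"targets":{"type":"array"},"squeeze":{"type":"number"}},"required":["targets"]}

```bash
ls; mkdir -p pics; cat > h.py <<'E'
import numpy as np, cv2
from scipy.optimize import least_squares
from rig import ctrl
def ray(p,c):
    d=c["R"].T@np.linalg.inv(c["camera_matrix"])@np.array([p[0],p[1],1.]); o=-c["R"].T@c["t"]
    return o,d/np.linalg.norm(d)
def atz(p,c,z):
    o,d=ray(p,c); return o+d*(z-o[2])/d[2]
def proj(X,c):
    q=c["camera_matrix"]@(c["R"]@np.array(X,float)+c["t"]); return q[:2]/q[2]
E
python3 - <<'E'
from h import *
print(ctrl.sense())
ims=[]
for n in("scene","side"):
    c=ctrl.capture(n); ims.append(c["img"])
    cv2.imwrite(f"pics/{n}0.png",cv2.resize(c["img"][:,:,::-1],(768,576)))
    for q,z in(("reader",0),("carrier_face",80),("cover_edge",136),("plate",64),("vial",125),("tip_box",0),("reagent",0),("beaker",0),("spare_plate",0),("pipette",0)):
        for r in ctrl.landmark_of(q,c)[:2]: print(n,q,np.round(r["point"],1),round(r["score"],2),np.round(atz(r["point"],c,z),1))
E
```

```text
pics
{'time_s': 0.0, 'joints': array([ 9.78533531e-01,  3.13467024e-01,  1.49844913e+00,  4.18509324e-06,
        1.33097241e+00, -2.23401122e-01]), 'dq': array([ 1.97429862e-03,  6.15172539e-04, -6.05705029e-04, -1.18283192e-03,
        5.35588752e-05,  3.60721640e-04]), 'tau': array([-3.76307153e-04, -4.12262678e+01, -2.59739166e+01, -2.16566427e-04,
        4.23388265e-03,  3.19953216e-06]), 'eef_pos': array([189.15632777, 489.46736783, 230.72182101]), 'ee_rot': array([-2.58858911e-04,  1.83387504e-01,  9.83040489e-01, -5.94008592e-04]), 'force': array([-0.44772227,  0.02132314,  0.79716444]), 'wrist_torque': array([ 0.00022103, -0.02193927,  0.0315383 ]), 'grip_force': 0.0, 'grip_width': 1.003104088828048}
scene reader [263.6 256.8] 0.88 [719.4  -9.6   0. ]
scene carrier_face [240.6 183.4] 0.92 [481.7 -79.3  80. ]
scene carrier_face [385.  199.1] 0.59 [562.4 368.1  80. ]
scene cover_edge [295.2 214.8] 0.89 [682.5  77.8 136. ]
scene plate [240.7 198.8] 0.54 [537.7 -78.3  64. ]
scene vial [199.6 216.5] 0.73 [ 674.9 -189.3  125. ]
scene tip_box [337.3 175.1] 0.57 [347.7 265.5   0. ]
[... 216 characters left out ...]
 0. ]
side reader [289.3 183.2] 0.84 [720.5 -26.    0. ]
side carrier_face [251.4 205.4] 0.58 [478.2 -87.4  80. ]
side carrier_face [260.7 140.9] 0.26 [760.3 143.   80. ]
side cover_edge [261.  140.1] 0.62 [695.2  79.2 136. ]
side plate [265.6 196.5] 0.73 [551.5 -74.5  64. ]
side plate [323.4 177.4] 0.55 [ 748.2 -141.2   64. ]
side vial [323.1 177.8] 0.71 [ 672.7 -191.   125. ]
side tip_box [145.9 197.7] 0.67 [345.3 262.9   0. ]
side reagent [204.  143.1] 0.96 [699.8 388.3   0. ]
side beaker [154.8 164.2] 0.65 [482.3 405.7   0. ]
side spare_plate [304.6 276.7] 0.71 [ 430.3 -325.2    0. ]
side pipette [375.4 308.8] 0.7 [ 466.3 -513.8    0. ]
side pipette [149.7 196.1] 0.38 [358.7 260.9   0. ]
```

View pics/scene0.png

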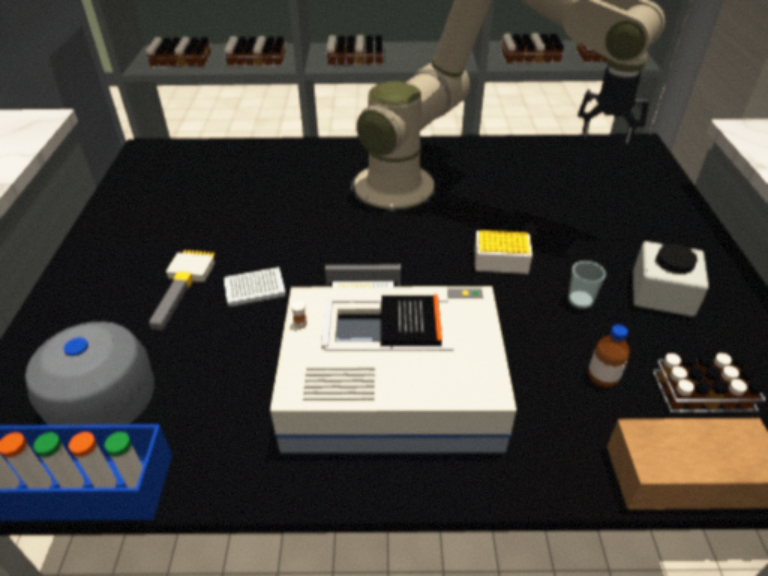

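View pics/side0.png

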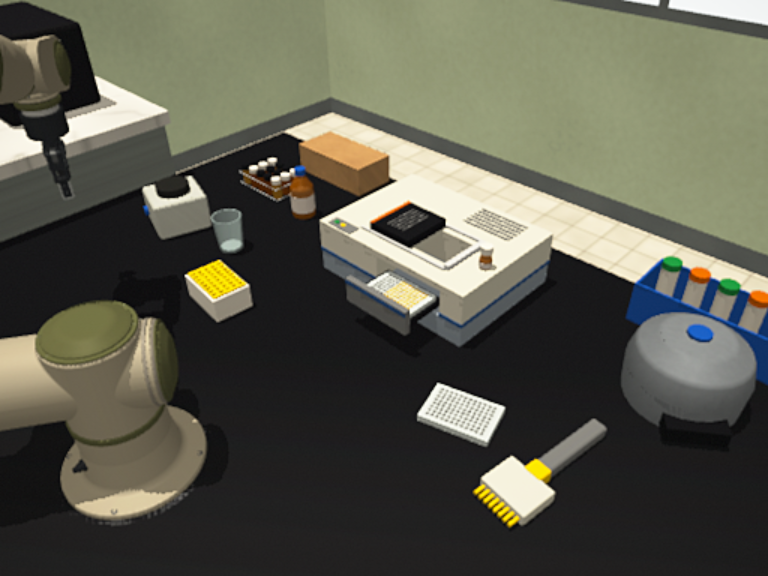

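The scene view shows the reader's top with corners at about (289,287), (495,287), (511,408), (273,410). The panel's top edge runs from (326,265) to (401,265), and the orange cover edge is at (439,320). The side view agrees: the carrier is well out and the cover is open towards +y. Next I'll work out the yaw from these corners.

```bash
python3 - <<'E'
from h import *
S=ctrl.capture("scene");D=ctrl.capture("side")
for n,c,P in(("scene",S,[(289,287,125),(495,287,125),(511,408,125),(273,410,125),(326,265,108),(401,265,108)]),("side",D,[(466,300,125),(320,225,125),(400,180,125),(551,238,125),(410,319,108),(347,278,108)])):
    X=[atz((u/1.5,v/1.5),c,z) for u,v,z in P]
    print(n,np.round(X,0)[:,:2].tolist())
    cen=np.mean(X[:4],0); e=(X[1]+X[2]-X[0]-X[3]); print(cen,"yaw",np.arctan2(-e[0],e[1]), np.linalg.norm(e)/2)
    f=X[2]+X[3]-X[0]-X[1]; print("yaw2",np.arctan2(f[1],f[0]))
    # refine: panel, from white mask min-area
g=cv2.cvtColor(S["img"],cv2.COLOR_RGB2HSV)
m=cv2.inRange(g,(0,0,190),(60,70,255))
n,l,st,_=cv2.connectedComponentsWithStats(m[185:290,175:350])
i=1+np.argmax(st[1:,4]); cs,_=cv2.findContours((l==i).astype(np.uint8),0,2)
h=cv2.convexHull(max(cs,key=cv2.contourArea)); q=cv2.approxPolyDP(h,4,True)[:,0]+[175,185]
print(q.tolist(),[np.round(atz(p,S,125)[:2]).tolist() for p in q])
E
```

```text
scene [[568.0, -220.0], [574.0, 191.0], [870.0, 174.0], [870.0, -214.0], [480.0, -153.0], [483.0, 7.0]]
[720.47101127 -17.07032864 125.        ] yaw -0.007377384141390242 399.96179072477975
yaw2 -0.017635393590912363
side [[565.0, -230.0], [560.0, 162.0], [826.0, 175.0], [848.0, -229.0], [471.0, -178.0], [481.0, -3.0]]
[699.80759519 -30.3387274  125.        ] yaw 0.03427459208097276 398.6200519556543
yaw2 0.02480720942954434
[[194, 193], [222, 188], [327, 191], [343, 272], [181, 273]] [[576.0, -215.0], [555.0, -133.0], [573.0, 183.0], [870.0, 180.0], [868.0, -216.0]]
```

Emit:
send_rows:
  targets:
    - [1, 0, 0, 0, 0, 0, -0.185]
    - [1, 0, 0, 0, 0, 0, -0.184]
    - [1, -0.025, -0.055, 0, 0, 0, 0]
    - [1, -0.025, -0.055, -0.01, 0, 0, 0]
    - [1, -0.025, -0.055, -0.02, 0, 0, 0]
    - [1, -0.025, -0.055, -0.02, 0, 0, 0]
    - [1, -0.025, -0.055, -0.02, 0, 0, 0]
    - [1, -0.025, -0.055, 0, 0, 0, 0]
    - [1, -0.025, -0.055, 0, 0, 0, 0]
    - [1, -0.025, -0.055, 0, 0, 0, 0]
  squeeze: 20

```text
time_s: 2.45
eef_pos: [388.5, 50.7, 300.5]
ee_rot: [0.001, 0.0, 1.0, -0.0]
force: [1.0, 0.9, -0.3]
grip_width: -0.002
grip_force: 0.0
```

```bash
python3 - <<'E'
from h import *
s=ctrl.sense();print(s["time_s"],s["eef_pos"],s["ee_rot"],s["grip_width"])
c=ctrl.capture("wrist"); print(c["R"].round(2).tolist(),(-c["R"].T@c["t"]).round())
cv2.imwrite("pics/w1.png",cv2.resize(c["img"][:,:,::-1],(768,576)))
for q,z in(("reader",0),("carrier_face",80),("cover_edge",136)):
    for r in ctrl.landmark_of(q,c)[:1]: print(q,np.round(r["point"],1),round(r["score"],2),np.round(atz(r["point"],c,z),1))
E
```

```text
2.45 [388.45550366  50.72531948 300.52138829] [ 5.10782656e-04  1.67661884e-05  9.99999869e-01 -1.96268987e-06] -0.0018816304816447178
[[0.0, 1.0, -0.0], [0.97, -0.0, 0.26], [0.26, -0.0, -0.97]] [323.  50. 443.]
carrier_face [162.3 238.2] 0.62 [482. -76.  80.]
```

View pics/w1.png

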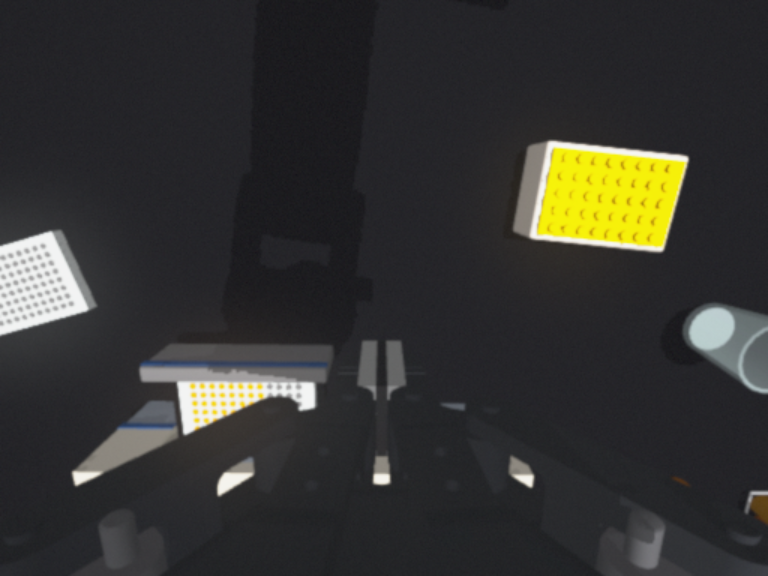

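The wrist view shows the panel's blue stripe from (143,366) to (333,363), with its top surface just below that and the plate behind. I'll fit a line to the stripe to get the yaw.

```bash
python3 - <<'E'
from h import *
c=ctrl.capture("wrist"); h=cv2.cvtColor(c["img"],cv2.COLOR_RGB2HSV)
m=cv2.inRange(h,(105,100,50),(125,255,255)); m[:225]=0;m[255:]=0;m[:,225:]=0
v,u=np.nonzero(m); print(len(u),u.min(),u.max(),v.min(),v.max())
us=np.array(sorted(set(u)))[2:-2]; vs=[v[u==k].mean() for k in us]
X=np.array([atz((a,b),c,103) for a,b in zip(us,vs)])
p=np.polyfit(X[:,1],X[:,0],1); print("yaw",-p[0],"ends",X[0],X[-1],"mean",X.mean(0))
print((X[:,0]-np.polyval(p,X[:,1])).std())
# orange stripe / white reader edges from scene & side: fit pose
S=ctrl.capture("scene")
h=cv2.cvtColor(S["img"],cv2.COLOR_RGB2HSV); o=cv2.inRange(h,(5,170,120),(18,255,255)); o[:190]=0;o[235:]=0;o[:,:280]=0;o[:,310:]=0
v,u=np.nonzero(o); vv=sorted(set(v)); L=np.array([atz((u[v==k].mean(),k),S,147) for k in vv]); print(L.round(1)[[0,-1]]); print("yaw orange",np.polyfit(L[:,0],L[:,1],1)[0])
E
```

```text
290 92 216 241 244
yaw -0.007359663406235225 ends [ 477.21008105 -155.25822727  103.        ] [ 4.78274457e+02 -4.28376505e-01  1.03000000e+02] mean [477.62373654 -77.84499152 103.        ]
0.2858981960438703
[[621.4  65.8 147. ]
 [735.2  65.7 147. ]]
yaw orange -0.007474692767549507
```

Emit:
send_rows:
  targets:
    - [1, -0.017, -0.043, 0, 0, 0, 0]
    - [1, -0.017, -0.043, 0, 0, 0, 0]
    - [1, -0.018, -0.043, 0, 0, 0, 0]
    - [1, 0, 0, 0.045, 0, 0, 0]
    - [1, 0, 0, 0.045, 0, 0, 0]
    - [1, 0, 0, 0.045, 0, 0, 0]
    - [1, 0, 0, 0.045, 0, 0, 0]
    - [1, 0, 0, 0.043, 0, 0, 0]
    - [1, -0.008, 0, 0, 0, 0, 0]
    - [1, -0.008, 0, 0, 0, 0, 0]

```text
time_s: 4.0
eef_pos: [457.7, -75.9, 79.0]
ee_rot: [0.001, -0.001, 1.0, -0.001]
force: [0.2, -0.7, 1.5]
grip_width: -0.004
grip_force: 0.0
```

Emit:
send_rows:
  targets:
    - [1, -0.006, 0, 0, 0, 0, 0]
    - [1, -0.006, 0, 0, 0, 0, 0]
    - [1, -0.008, 0, 0, 0, 0, 0]
    - [1, -0.009, 0, 0, 0, 0, 0]
    - [1, -0.009, 0, 0, 0, 0, 0]
    - [1, -0.009, 0, 0, 0, 0, 0]
    - [1, -0.009, 0, 0, 0, 0, 0]
    - [1, -0.008, 0, 0, 0, 0, 0]
    - [1, -0.006, 0, 0, 0, 0, 0]
    - [1, 0, 0, 0, 0, 0, 0]

```text
time_s: 5.25
eef_pos: [526.6, -76.1, 77.1]
ee_rot: [0.0, -0.0, 1.0, 0.0]
force: [-0.4, -0.2, -0.7]
grip_width: 0.005
grip_force: 0.0
```

Emit:
send_rows:
  targets:
    - [1, -0.003, 0, 0, 0, 0, 0]
    - [1, -0.003, 0, 0, 0, 0, 0]
    - [1, -0.002, 0, 0, 0, 0, 0]
    - [1, -0.002, 0, 0, 0, 0, 0]
    - [1, -0.002, 0, 0, 0, 0, 0]
    - [1, -0.002, 0, 0, 0, 0, 0]
    - [1, -0.001, 0, 0, 0, 0, 0]
    - [1, -0.001, 0, 0, 0, 0, 0]
    - [1, -0.001, 0, 0, 0, 0, 0]
    - [1, -0.001, 0, 0, 0, 0, 0]

```text
time_s: 6.5
eef_pos: [544.0, -76.2, 77.1]
ee_rot: [-0.0, -0.0, 1.0, 0.0]
force: [-3.0, 2.0, -2.1]
grip_width: -0.0
grip_force: 1.5
```

```bash
python3 - <<'E'
from h import *
c=ctrl.capture("side"); i=c["img"][:,:,::-1]
cv2.imwrite("pics/s2.png",cv2.resize(i[100:250,190:390],(800,600),interpolation=2))
print(ctrl.sense()["force"])
E
```

```text
[-2.09216025  1.48213182 -2.02025591]
```

View pics/s2.png

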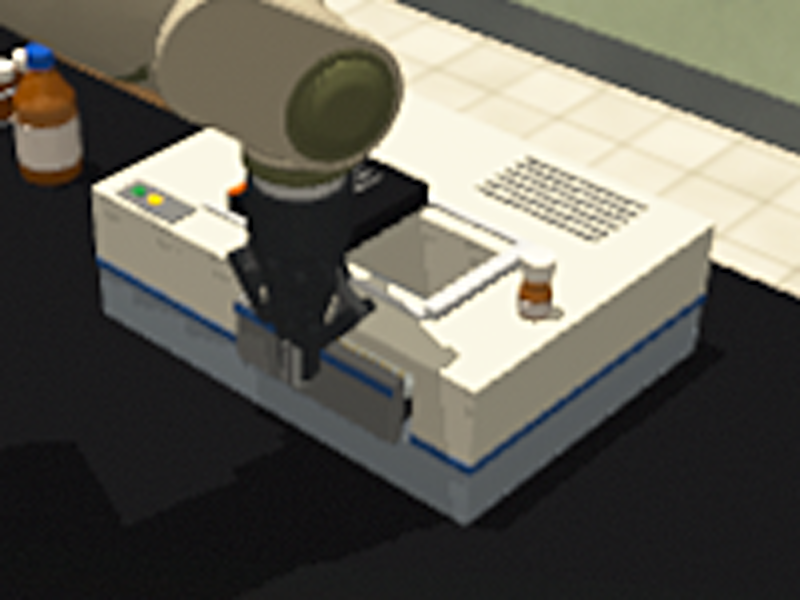

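The side crop shows the carrier almost home, with a small gap still visible at (407,410). The fingertips are on the panel at (295,360). I'll keep pushing in small steps.

Emit:
send_rows:
  targets:
    - [1, -0.001, 0, 0, 0, 0, 0]
    - [1, -0.001, 0, 0, 0, 0, 0]
    - [1, -0.001, 0, 0, 0, 0, 0]
    - [1, -0.001, 0, 0, 0, 0, 0]
    - [1, -0.001, 0, 0, 0, 0, 0]
    - [1, -0.001, 0, 0, 0, 0, 0]
    - [1, -0.001, 0, 0, 0, 0, 0]
    - [1, -0.001, 0, 0, 0, 0, 0]
    - [1, 0, 0, 0, 0, 0, 0]
    - [1, 0, 0, 0, 0, 0, 0]

```text
time_s: 7.8
eef_pos: [545.5, -76.2, 77.2]
ee_rot: [-0.009, -0.001, 1.0, 0.001]
force: [-46.0, -2.0, 25.2]
grip_width: -0.003
grip_force: 23.1
```

Emit:
send_rows:
  targets:
    - [1, 0.01, 0, 0, 0, 0, 0]
    - [1, 0.02, 0, 0, 0, 0, 0]
    - [1, 0.02, 0, 0, 0, 0, 0]
    - [1, 0, 0, -0.045, 0, 0, 0]
    - [1, 0, 0, -0.045, 0, 0, 0]
    - [1, 0, 0, -0.045, 0, 0, 0]
    - [1, 0, 0.05, -0.02, 0, 0, 0]
    - [1, 0, 0.06, 0, 0, 0, 0]
    - [1, 0, 0.04, 0, 0, 0, 0]
    - [1, 0, 0, 0, 0, 0, 0]

```text
time_s: 9.05
eef_pos: [502.5, 75.7, 232.9]
ee_rot: [0.001, -0.002, 1.0, -0.0]
force: [0.7, -0.6, 0.6]
grip_width: -0.003
grip_force: 0.0
```

```bash
python3 - <<'E'
from h import *
s=ctrl.sense();print(s["time_s"],s["eef_pos"],s["ee_rot"])
S=ctrl.capture("side"); i=S["img"][:,:,::-1]
W=ctrl.capture("wrist")
a=cv2.resize(i[130:250,190:350],(800,600),interpolation=2)[:,:]
b=W["img"][:,:,::-1]
cv2.imwrite("pics/s3.png",np.hstack([cv2.resize(a,(400,300)),cv2.resize(b,(400,300))]))
for n,c in(("side",S),("wrist",W)):
  for q,z in(("carrier_face",80),("cover_edge",136)):
    for r in ctrl.landmark_of(q,c)[:1]: print(n,q,np.round(r["point"],1),round(r["score"],2),np.round(atz(r["point"],c,z),1))
E
```

```text
9.05 [502.5170914   75.65891775 232.87405609] [ 1.46514394e-03 -1.85105310e-03  9.99997211e-01 -6.34588281e-05]
side carrier_face [271.4 193.9] 0.74 [557.1 -92.7  80. ]
side cover_edge [257.8 141. ] 0.6 [683.9  82.9 136. ]
wrist carrier_face [115.5 232.2] 0.93 [559.8 -80.3  80. ]
```

View pics/s3.png

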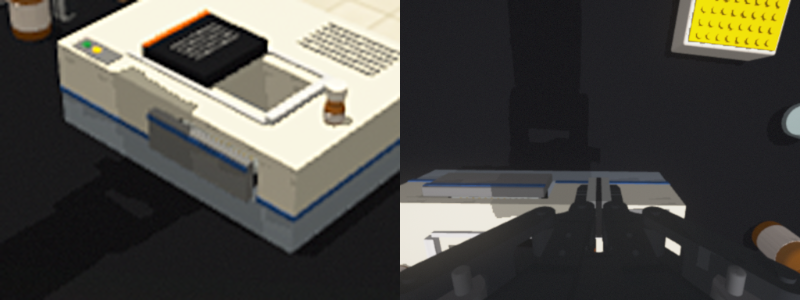

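The carrier is flush with the reader's front and the cover is still open. Next I'll move to the left of the cover's edge.

Emit:
send_rows:
  targets:
    - [1, -0.035, 0.012, 0, 0, 0, 0]
    - [1, -0.035, 0.012, 0, 0, 0, 0]
    - [1, -0.035, 0.012, 0, 0, 0, 0]
    - [1, -0.035, 0.008, 0, 0, 0, 0]
    - [1, -0.035, 0, 0, 0, 0, 0]
    - [1, 0, 0, 0.03, 0, 0, 0]
    - [1, 0, 0, 0.03, 0, 0, 0]
    - [1, 0, 0, 0.03, 0, 0, 0]
    - [1, 0, 0, 0.006, 0, 0, 0]
    - [1, 0, 0, 0, 0, 0, 0]

```text
time_s: 10.6
eef_pos: [677.4, 117.3, 136.9]
ee_rot: [0.0, 0.0, 1.0, -0.0]
force: [0.9, 0.7, -0.6]
grip_width: -0.0
grip_force: 0.0
```

```bash
python3 - <<'E'
from h import *
S=ctrl.capture("side");C=ctrl.capture("scene")
a=S["img"][100:220,190:350,::-1]; b=C["img"][150:290,170:357,::-1]
cv2.imwrite("pics/s4.png",np.hstack([cv2.resize(a,(400,300),interpolation=2),cv2.resize(b,(400,300),interpolation=2)]))
E
```

```text
(no output)
```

View pics/s4.png

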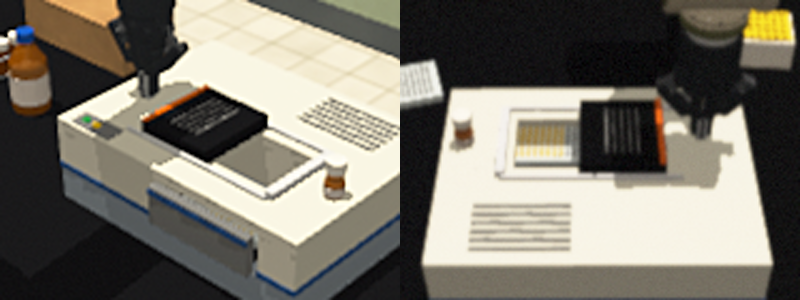

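The fingertips are beside the orange edge and clear of it, at about (700,130) in the right-hand crop. I'll lower them 4 mm and push along -y.

Emit:
send_rows:
  targets:
    - [1, 0, -0.006, 0.004, 0, 0, 0]
    - [1, 0, -0.01, 0, 0, 0, 0]
    - [1, 0, -0.01, 0, 0, 0, 0]
    - [1, 0, -0.01, 0, 0, 0, 0]
    - [1, 0, -0.01, 0, 0, 0, 0]
    - [1, 0, -0.012, 0, 0, 0, 0]
    - [1, 0, -0.012, 0, 0, 0, 0]
    - [1, 0, -0.012, 0, 0, 0, 0]
    - [1, 0, -0.01, 0, 0, 0, 0]
    - [1, 0, -0.008, 0, 0, 0, 0]

```text
time_s: 11.95
eef_pos: [676.9, 17.0, 132.1]
ee_rot: [-0.0, 0.0, 1.0, -0.0]
force: [-1.6, 3.8, 0.9]
grip_width: -0.001
grip_force: 1.4
```

Emit:
send_rows:
  targets:
    - [1, 0, -0.003, 0, 0, 0, 0]
    - [1, 0, -0.003, 0, 0, 0, 0]
    - [1, 0, -0.003, 0, 0, 0, 0]
    - [1, 0, -0.002, 0, 0, 0, 0]
    - [1, 0, -0.002, 0, 0, 0, 0]
    - [1, 0, -0.002, 0, 0, 0, 0]
    - [1, 0, -0.001, 0, 0, 0, 0]
    - [1, 0, -0.001, 0, 0, 0, 0]
    - [1, 0, -0.001, 0, 0, 0, 0]
    - [1, 0, 0, 0, 0, 0, 0]

```text
time_s: 13.2
eef_pos: [677.1, -0.4, 132.2]
ee_rot: [0.0, -0.0, 1.0, -0.0]
force: [-1.5, 2.2, -0.8]
grip_width: -0.005
grip_force: 0.9
```

Emit:
send_rows:
  targets:
    - [1, 0, -0.001, 0, 0, 0, 0]
    - [1, 0, -0.001, 0, 0, 0, 0]
    - [1, 0, -0.001, 0, 0, 0, 0]
    - [1, 0, -0.001, 0, 0, 0, 0]
    - [1, 0, -0.001, 0, 0, 0, 0]
    - [1, 0, -0.001, 0, 0, 0, 0]
    - [1, 0, -0.001, 0, 0, 0, 0]
    - [1, 0, -0.001, 0, 0, 0, 0]
    - [1, 0, 0, 0, 0, 0, 0]
    - [1, 0, 0, 0, 0, 0, 0]

```text
time_s: 14.45
eef_pos: [677.1, -8.4, 132.3]
ee_rot: [0.0, -0.0, 1.0, -0.0]
force: [-0.1, 1.6, -0.3]
grip_width: -0.01
grip_force: 0.7
```

Emit:
send_rows:
  targets:
    - [1, 0, -0.001, 0, 0, 0, 0]
    - [1, 0, -0.001, 0, 0, 0, 0]
    - [1, 0, -0.001, 0, 0, 0, 0]
    - [1, 0, -0.001, 0, 0, 0, 0]
    - [1, 0, -0.001, 0, 0, 0, 0]
    - [1, 0, -0.001, 0, 0, 0, 0]
    - [1, 0, 0, 0, 0, 0, 0]
    - [1, 0, 0, 0, 0, 0, 0]
    - [1, 0, 0, 0, 0, 0, 0]
    - [1, 0, 0, 0, 0, 0, 0]

```text
time_s: 15.7
eef_pos: [677.0, -10.2, 132.3]
ee_rot: [0.0, -0.001, 1.0, 0.003]
force: [-0.0, 18.5, 0.0]
grip_width: 0.001
grip_force: 9.5
```

It's at the hard stop: 18.5 N with the position no longer advancing. I'll retreat and check.

Emit:
send_rows:
  targets:
    - [1, 0, 0.01, 0, 0, 0, 0]
    - [1, 0, 0.02, 0, 0, 0, 0]
    - [1, 0, 0.02, 0, 0, 0, 0]
    - [1, 0, 0, -0.04, 0, 0, 0]
    - [1, 0, 0, -0.045, 0, 0, 0]
    - [1, 0.03, 0, -0.045, 0, 0, 0]
    - [1, 0.04, 0.04, 0, 0, 0, 0]
    - [1, 0.04, 0.04, 0, 0, 0, 0]
    - [1, 0.04, 0.04, 0, 0, 0, 0]
    - [1, 0, 0, 0, 0, 0, 0]

```text
time_s: 16.95
eef_pos: [524.9, 158.7, 263.2]
ee_rot: [0.001, -0.002, 1.0, 0.0]
force: [0.4, -0.4, 0.7]
grip_width: 0.003
grip_force: 0.0
```

```bash
python3 - <<'E'
from h import *
S=ctrl.capture("side");C=ctrl.capture("scene")
a=S["img"][100:220,190:350,::-1]; b=C["img"][150:290,170:357,::-1]
cv2.imwrite("pics/s5.png",np.hstack([cv2.resize(a,(400,300),interpolation=2),cv2.resize(b,(400,300),interpolation=2)]))
for n,c in(("side",S),("scene",C)):
  for q,z in(("carrier_face",80),("cover_edge",136),("vial",125)):
    for r in ctrl.landmark_of(q,c)[:1]: print(n,q,round(r["score"],2),np.round(atz(r["point"],c,z),1))
E
```

```text
side carrier_face 0.88 [556.8 -89.5  80. ]
side cover_edge 0.59 [684.  -28.8 136. ]
side vial 0.58 [ 682.8 -190.7  125. ]
scene cover_edge 0.93 [682.3 -26.8 136. ]
scene vial 0.66 [ 672.  -195.7  125. ]
```

View pics/s5.png

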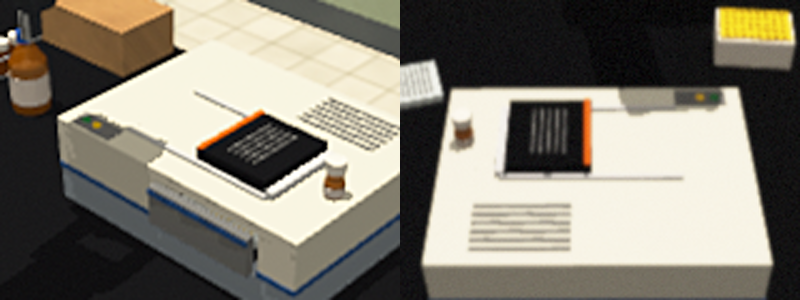

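The crops show the cover over the window, the carrier flush with the front, and the vial where it was.

```bash
python3 -c "
from rig import ctrl
print(ctrl.finish_job())"
```

```text
the job is handed in; nothing more can be done
None
```

I pushed the carrier home first and then the cover shut, each to its hard stop (46 N and 18.5 N at the wrist), backed the arm clear and handed the job in at about 17 s; in the last pictures both look closed, the vial is in place and nothing I could see had been disturbed.

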